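# Dispense one cap and stage it in the pick-up nest

## Robot

A 6-joint arm with a two-finger parallel gripper is mounted at the origin on a cart in front of the work surface, level with it; the furniture and walls round the work are solid. World frame = base frame: x ahead of the robot, y to its left, z up, the work surface at z = 0. Lengths are in mm, angles in rad, forces in N, time in s.
With the tool pointing down it reaches from about 300 to 775 mm from the base axis. Payload 14.6 kg.
Tool frame: the origin (TCP) lies at the centre of the arm's flange, where the gripper is bolted on; the fingertips stand 173 mm ahead of it and the grasp point (between the pads) lies manip.hold_point_z ahead of it (manip.hold_point_z is the distance from the TCP to the grasp point, in mm); z points along the fingers, y is the direction in which the jaws open and shut (so a half turn about z gives the same grasp; the last joint's range is limited). The gripper opens to 85 mm and grips with 20 to 120 N. Pads are 22 mm wide; open, the fingers measure 114 mm over their backs; the gripper's body (76 mm by 85 mm) begins 54 mm behind the grasp point. The pads swing forward as they close: fully open they stand 13 mm farther back than shut.
Start: joints at [-0.067, 0.3, 1.521, -0, 1.321, -0.067], TCP at [549.992, -0.002, 404.681] pointing down, gripper open.
Joint ranges: [-3.03, 3.03], [-0.79, 2.21], [0.23, 2.52], [-1.04, 4.18], [0, 3.07], [-2.55, 2.55]. Speed limits (rad/s): [2.22, 2.22, 2.57, 3.14, 3.14, 3.14].

## Interface

Orientations are given as a rotation vector (axis times angle).
In Python, from workcell import manip gives the robot as it stands.
- The arm moves only by the tool jog_arm, never from a script. Its argument "series" is a list that holds one entry, the list of rows, each a list of 7 numbers: the gripper's target within -1 to 1 (shut at 1, half-way at 0, fully open at -1), then the shift along the tool's x, y, z in units of 20 mm (1.0 is 20 mm), then the turn, a rotation vector about the tool's x, y, z in units of 6 degrees (1.0 is 6 degrees). In form: [[[fingers, tx, ty, tz, wx, wy, wz], ...]]. A call has 1 to 8 rows; each row shifts and turns the commanded pose from where the row before left it, along the tool's axes as they then stand; what a row does not reach is not made up. A row lasts 1/8 s, in which the tool goes at most 62.5 mm and 10.7 degrees, less where a joint would pass 70% of its speed; a pose out of reach is approached as far as the arm can. A call with a number of a shift or a turn outside -1 to 1 is refused whole. A call with a gripper value outside its range is refused whole. The fingers move at their own pace and stop on an object; "newtons" is the grip in N (left out, the last holds). Time passes only in rows, so rows that do not move let the fingers close. It gives the time, the measured TCP pose, the force and the opening at its end, in the units of the state.
- manip.read_state(): the state, without advancing time (a new reading comes with each control period).
- manip.capture(name): name is "scene" or "side" or "wrist"; returns a dict with "frame" (420x560x3 uint8, blue, green, red), "depth" (420x560 float32, mm along the optical axis (not along the pixel's ray), 0 where there is no reading), "fx", "fy", "cx", "cy" (pixels), "R" (3x3) and "t" (3): a world point X has camera coordinates R X + t. Camera axes: x right, y down, z forward; pixel columns grow to the right and rows downward; lengths in mm; the calibration is good to about 2 mm. A picture is of the moment at which its call begins.
- manip.sign_off(): hands the job in, once; it reports no verdict.
The state is a dict: "time": time; "q": joint angles; "joint_velocities": joint speeds; "joint_efforts": joint torques, N m; "ee_pos": TCP position; "tool_rot": TCP orientation; "ft_force": force on the tool from outside, world axes, zero at the start; "moment": the same for the moment, N m; "gripper_width": finger opening in mm.
Only numpy, scipy, OpenCV 4.12 (cv2) and the standard library are available. Lean on these libraries where they do the work, as an engineer would, in place of code of your own. Each camera call takes 0.05 s, during which the arm holds its last target.

## Task

Stage one cap for the next lid: press the cap feeder's plunger fully in, once, so that a single yellow cap comes out, and let the plunger spring back so that the next cap drops down. Then nudge the cap that came out sideways into the pick-up nest, the block with the round pocket and not the reject tray, so that it lies flat in the pocket. Only push with the fingertips: lift nothing, leave the other caps in the feeder and do not shift the things lying around.

Things in the scene. Friction and masses are not known exactly. Their poses are not given: they have to be found in the camera images.
- cap_feeder: Cap feeder, aluminium fixture 80 x 229 mm screwed to the bench. Origin on the bench under the axis of its stack of three caps; x = level direction of ejection (roughly the robot's left), z up. Slide floor 14 mm above the bench. Four rods with two tie bars (58 x 68 mm, tops 61 mm above the bench) hold the stack; only the lowest cap fits through the gate.
- plunger (a joint): Spring-returned pusher, m of travel along feeder x: 0 = home (out), 0.070 = fully in at its stop, when the lowest cap is wholly out on the outlet table. About 4 N to start, 9 N to hold it in, more when pushed fast. Let go, it springs back by itself within half a second and the next cap falls to the slide floor.
- plunger_pad (a point): Centre of the outer face of the plunger's round black palm pad, to be pushed along feeder x. Pad 36 mm across, centre 36 mm above the bench (feeder base 14 mm above the bench beneath it); moves with the plunger. At home 120 mm behind the feeder's origin (x = -120 mm), free space behind it.
- outlet (a point): Centre of the outlet table's surface: feeder x = 65 mm, y = 0, 14 mm above the bench. The table is 80 mm wide (y), open to both sides, closed ahead (x = 97.5 mm) by a stop 9 mm high and behind (x = 31 mm) by the rail ends, so an ejected cap (centre at x = 63 to 68 mm) can slide only along feeder y, with 9 mm play.
- pick_nest: Pick-up nest, fixed aluminium block 79 x 83 mm docked at one side of the outlet table (feeder +y or -y, differs). Origin on the bench under its centre, axes as the feeder's. Top 12 mm above the bench; round pocket 62 mm across, 3.5 mm deep, between guide walls 62 mm apart (mouths flared to 68 mm), tops 19.5 mm above the bench. A cap slid over it drops in.
- nest_seat (a point): Centre of the floor of the nest's pocket, 8.5 mm above the bench, 82 mm along feeder y (+ or -) from the outlet's centre. The top of a seated cap is 20 mm above the bench; it may lie anywhere within the pocket's play.
- reject_tray: Reject tray, fixed shallow open steel tray 84 x 83 mm, rim 11 mm above the bench, docked at the other side of the outlet table; one rejected cap lies in it (top 14 mm above the bench). Origin on the bench under its centre, axes as the feeder's.
- cap_1: Yellow screw cap, a flat disc 58 mm across (57.6 mm at the contact) and 11.7 mm high, about 18 g, loose. Origin at the centre of its underside, z up. The lowest of the three in the feeder's stack, the one to be dispensed: at the start on the slide floor at the feeder's origin.
- cap_2: Yellow screw cap, a flat disc 58 mm across (57.6 mm at the contact) and 11.7 mm high, about 18 g, loose. Origin at the centre of its underside, z up. Second from below in the stack.
- cap_3: Yellow screw cap, a flat disc 58 mm across (57.6 mm at the contact) and 11.7 mm high, about 18 g, loose. Origin at the centre of its underside, z up. Top one of the stack; its top is 50 mm above the bench.
- cap_reject: Yellow screw cap, a flat disc 58 mm across (57.6 mm at the contact) and 11.7 mm high, about 18 g, loose. Origin at the centre of its underside, z up. The rejected cap in the reject tray; bystander.
- spout: White spout insert, 51 mm flange, 27 mm high, loose on the bench; bystander. Origin at the centre of its underside.
- spare_nut: Knurled steel nut, 34 mm across, 25 mm high, loose; bystander. Origin at the centre of its underside.
- gauge_block: Steel gauge block 20 x 35 x 26 mm, loose; bystander. Origin at the centre of its underside.
- oiler: Small oil bottle 36 mm across, 98 mm high, loose, behind the feeder; bystander. Origin at the centre of its underside.
- tape_2: Roll of black tape 53 mm across, 19 mm high, loose, at the left front; bystander. Between it and the feeder a tall press overhangs the bench from the back (keep the arm drawn in when passing it). Origin at the centre of its underside.
- fuse_tin: Green tin 95 x 139 x 37 mm, shut, loose, at the right front; bystander. Origin at the centre of its underside.
Things that resemble listed ones, but are neither listed nor needed, are in the scene too. Leave any green or pink look-alike of the cap_3 alone.

How it is judged (in metres and radians):
On the way, in this order (a step that is already met when the one before it is completed fails the run):
1. the plunger is pressed fully in and the lowest cap has come out onto the outlet table (value of joint plunger above 0.065 m and x of cap_1 in the frame of cap_feeder above 0.058 m), for 0.1 s.
2. the plunger has sprung back home and the next cap has dropped to the slide floor (value of joint plunger below 0.004 m and z of cap_2 in the frame of cap_feeder below 0.017 m), for 0.2 s.
At the end, for the whole second after the job is handed in: The dispensed cap lies flat (0.06 rad) and at rest in the nest pocket, underside within 2 mm of its floor, centre within 5 mm of its centre; plunger home (under 4 mm); the other two caps in the magazine (within 6 mm of its axis along x), the next one down on the slide floor (all of step 2 and horizontal distance between cap_1 and nest_seat below 0.005 m and z of cap_1 in the frame of nest_seat below 0.002 m and angle between cap_1's own z axis and vertical below 0.06 rad and linear speed of cap_1 below 0.02 m/s and x of cap_2 in the frame of cap_feeder between -0.006 and 0.006 m and x of cap_3 in the frame of cap_feeder between -0.006 and 0.006 m); the robot touches nothing.
It fails at once if the dispensed cap is lifted (10 mm or more above the slide floor) (z of cap_1 in the frame of cap_feeder above 0.024 m).
It fails at once if a second cap comes out of the feeder, or a cap is lifted in or out of the stack (x of any of cap_2, cap_3 in the frame of cap_feeder above 0.02 m or z of cap_2 in the frame of cap_feeder above 0.034 m or z of cap_3 in the frame of cap_feeder above 0.046 m).
It fails at once if a thing lying around (spout, nut, gauge block, oiler, tape, tin, rejected cap) is shifted by more than 20 mm (distance of any of spout, spare_nut, gauge_block, oiler, tape_2, fuse_tin, cap_reject from where it was at the start of the episode above 0.02 m).
It also fails if it takes over 64 s, if anything falls off the work surface, if the arm or the gripper's body presses on something with over 40 N, if the wrist force passes 120 N, or if a joint passes its speed limit or range.

## Working session

There is one attempt and no reset: what is moved stays moved. The work goes in short steps, Python scripts to look and compute and a tool call to move; the robot and the scene stay as the last step left them, time stands still between calls to the robot, and variables do not carry over. Pictures are saved under pics/ and viewed, and the job is handed in when it is done.

Besides the shell and the picture viewer there is one more tool, called by a JSON object that holds its "api" and its "payload", one argument or row to a line. jog_arm: Moves the arm, as the interface text tells. Shifts and turns lie within -1 to 1; 1 stands for 20 mm of shift or 6 degrees of turn. Its arguments: {"type":"object","properties":{"series":{"type":"array"},"newtons":{"type":"number"}},"required":["series"]}

```bash
ls; mkdir -p pics
python3 - <<'E'
from workcell import manip
import cv2,json,numpy as np
print(manip.hold_point_z); print(manip.read_state())
for n in("scene","side","wrist"):
    c=manip.capture(n); cv2.imwrite(f"pics/{n}0.png",c["frame"]); np.savez(f"pics/{n}0.npz",**c)
    print(n,c["fx"],c["cx"],c["cy"],c["R"],c["t"])
E
```

```text
pics
154.70000000000002
{'time': 0.0, 'q': array([-6.66424655e-02,  3.00492571e-01,  1.52159522e+00, -2.13364973e-05,
        1.32070359e+00, -6.66367297e-02]), 'joint_velocities': array([ 2.17712449e-03,  2.65569434e-03, -1.20001380e-04, -7.51901535e-04,
       -2.87639914e-05, -1.02231861e-03]), 'joint_efforts': array([ 2.33377898e-03, -5.43485534e+01, -3.61782753e+01,  2.82532977e-05,
        4.14875918e-03, -3.55991256e-05]), 'ee_pos': array([ 5.49967761e+02, -2.56171583e-02,  4.04103431e+02]), 'tool_rot': array([-2.22081346e+00, -2.22081248e+00,  1.26391220e-03]), 'ft_force': array([ 0.00868311, -0.75113965,  0.50157755]), 'moment': array([-0.04959264, -0.01766656, -0.05877032]), 'gripper_width': 85.43761176876541}
scene 416.4997996923547 279.5336010936561 209.9621422586095 [[ 0.71292064 -0.7010065   0.01827709]
 [-0.43651277 -0.46402846 -0.77080101]
 [ 0.54881761  0.54154176 -0.63681375]] [-375.4816909   363.03178357  862.28764318]
side 510.5939136514672 282.7169411604741 212.36271026254323 [[-0.87063278 -0.49159532 -0.01823731]
 [-0.18555491  0.36250699 -0.91332254]
 [ 0.45559624 -0.79178452 -0.40682839]] [ 565.30271534  127.86759785 1502.05264822]
wrist 313.54584829317207 277.84171229080914 208.3234457439497 [[ 9.99998349e-01 -8.82842630e-04 -1.58800866e-03]
 [-3.47568540e-04 -9.50823358e-01  3.09733467e-01]
 [-1.78336164e-03 -3.09732404e-01 -9.50822096e-01]] [-548.80959168  -39.41027838  379.47780478]
```

View pics/scene0.png

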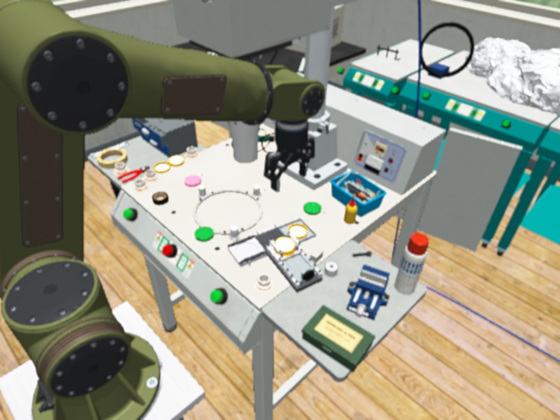

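View pics/side0.png

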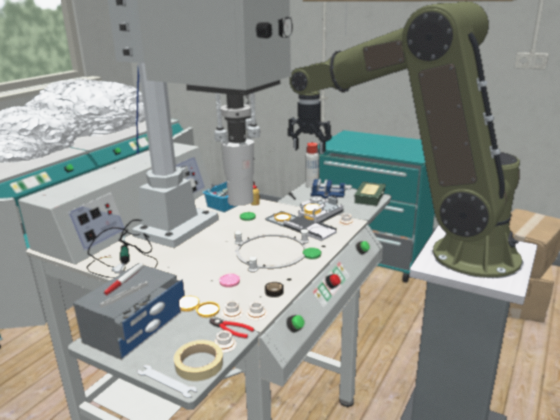

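View pics/wrist0.png

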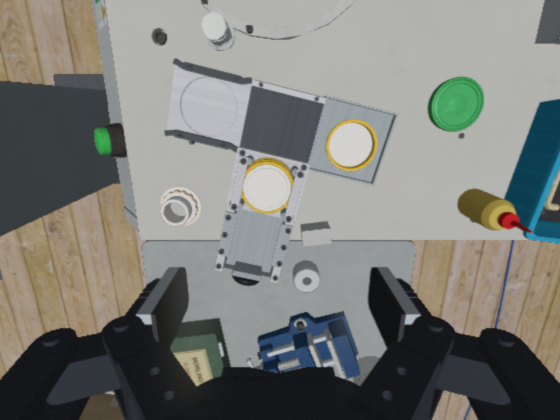

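The wrist view (image up = world +y) shows the feeder stack at about (267,188), black pad at (246,281), outlet table at (282,122), nest with round pocket at (208,105) on the robot's side, and the reject tray with its cap at (350,145). Next I'll rectify this view to metric scale.

```bash
cat > h.py <<'E'
import numpy as np,cv2
from workcell import manip
def world(c):
    d=c["depth"]; h,w=d.shape
    u,v=np.meshgrid(np.arange(w),np.arange(h))
    P=np.stack([(u-c["cx"])/c["fx"]*d,(v-c["cy"])/c["fy"]*d,d],-1)
    return (P-c["t"])@c["R"]
def proj(c,X):
    p=np.asarray(X,float)@c["R"].T+c["t"]
    return np.stack([p[...,0]/p[...,2]*c["fx"]+c["cx"],p[...,1]/p[...,2]*c["fy"]+c["cy"]],-1)
E
python3 - <<'E'
from h import *
c=dict(np.load("pics/wrist0.npz")); W=world(c)
for n,(u,v) in dict(stack=(267,188),pad=(246,281),table=(282,122),nest=(208,105),nesttop=(240,130),rej=(350,145),bench=(150,150),spout=(178,205),gauge=(316,234),nut=(306,279),oiler=(480,208),mat=(200,250),green=(456,104)).items(): print(n,W[v,u].round(1))
# yellow blobs
hsv=cv2.cvtColor(c["frame"],cv2.COLOR_BGR2HSV)
im=cv2.resize(c["frame"][50:300,140:410],None,fx=2.9,fy=2.4)
im=cv2.resize(c["frame"][50:300,140:410],None,fx=2.4,fy=2.4,interpolation=cv2.INTER_CUBIC)
cv2.imwrite("pics/crop0.png",im)
E
```

```text
stack [537.3  -3.7  46.1]
pad [ 511.8 -113.6   51.8]
table [553.5  63.   13.5]
nest [471.5  80.9   6.6]
nesttop [506.5  54.3  11.4]
rej [632.1  36.9   5.5]
bench [397.7  30.5  -1.3]
spout [424.3 -37.5  -0.6]
gauge [594.5 -65.9  24.8]
nut [ 585.7 -136.3    9.3]
oiler [770.3 -26.6  45.2]
mat [ 4.471e+02 -9.890e+01 -1.000e-01]
green [744.6  81.7   8.9]
```

View pics/crop0.png

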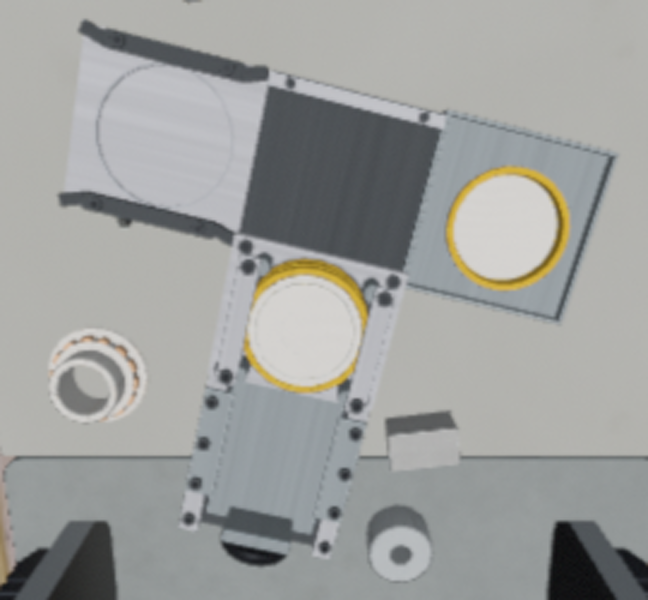

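```bash
cat >> h.py <<'E'
def ray(c,uv,z):
    uv=np.asarray(uv,float); d=np.stack([(uv[...,0]-c["cx"])/c["fx"],(uv[...,1]-c["cy"])/c["fy"],np.ones(uv.shape[:-1])],-1)@c["R"]
    o=-c["R"].T@c["t"]; return o+d*((z-o[2])/d[...,2])[...,None]
E
python3 - <<'E'
from h import *
c=dict(np.load("pics/wrist0.npz"))
f=lambda p,z: ray(c,np.array(p)/2.4+[140,50],z).round(1)
tc=f([(268,87),(441,128),(405,272),(243,232)],14.)
print("table",tc, [np.linalg.norm(tc[i]-tc[(i+1)%4]).round(1) for i in range(4)])
print("stack",f([(305,330)],50.))
print("rej",f([(508,228)],14.))
print("pocket",f([(165,135)],12.), "left/right",f([(97,130),(234,143)],12))
print("nut",f([(400,553)],25),"gauge",f([(388,440),(388,470),(460,465),(452,425)],26))
print("spout",f([(85,390)],27))
# edge lines: ridge
a=np.degrees(np.arctan2(*( (tc[1]-tc[0]))[:2][::-1])),np.degrees(np.arctan2(*((tc[0]-tc[3]))[:2][::-1]));print(a)
# image circle fit of pocket via yellow mask of stack top white
hsv=cv2.cvtColor(c["frame"],cv2.COLOR_BGR2HSV)
m=cv2.inRange(hsv,(18,120,100),(35,255,255)); n,l,s,ce=cv2.connectedComponentsWithStats(m)
for i in range(1,n):
    if s[i,4]>80: print(s[i],ce[i])
E
```

```text
table [[521.   99.8  14. ]
 [598.6  82.5  14. ]
 [584.3  17.2  14. ]
 [507.5  36.2  14. ]] [np.float64(79.5), np.float64(66.8), np.float64(79.1), np.float64(65.0)]
stack [[537.5  -2.2  50. ]]
rej [[632.   37.9  14. ]]
pocket [[473.4  79.6  12. ]] left/right [[442.6  81.8  12. ]
 [504.7  76.1  12. ]]
nut [[ 585.  -128.9   25. ]] gauge [[577.2 -64.5  26. ]
 [577.6 -80.8  26. ]
 [613.6 -78.1  26. ]
 [608.6 -56.6  26. ]]
spout [[429.7 -37.9  27. ]]
(np.float64(-12.567890772334676), np.float64(78.01603062799529))
[326 120  51  51 492] [353.91056911 145.85569106]
[246 158  47  28 303] [270.99009901 165.84158416]
[242 192  46  21 117] [263.23931624 206.22222222]
[481 199  35  31 615] [494.81138211 212.70243902]
```

Candidates for the target cap are all yellow: the stack (267,188), the rejected cap in the tray (350,145), and loose rings far left. The green and pink discs are decoys. I choose the stack with the plunger behind it, and the nest at (208,105), which is the block with the round pocket and two dark guide walls. The crop confirms both.

Feeder estimate: origin (537.5, -2.2), ex at 76.2°, nest on +y. I'll align the tool and go behind the pad.

{"api": "jog_arm", "payload": {
  "series": [
    [[1,0,0,0,0,0,0.8],[1,0,0,0,0,0,0.8],[1,0,0,0,0,0,0.7],[1,-1,-0.2,0,0,0,0],[1,-1,-0.2,0,0,0,0],[1,-1,-0.2,0,0,0,0],[1,-1,0,0,0,0,0],[1,0,0,0,0,0,0]]
  ],
  "newtons": 40
}}

```text
time: 1.15
ee_pos: [518.6, -76.5, 404.8]
tool_rot: [2.474, 1.936, 0.0]
ft_force: [0.2, 0.2, -0.3]
gripper_width: 0.3
```

Run:
```python
from h import *
s=manip.read_state();print(s["ee_pos"],s["tool_rot"],s["gripper_width"],s["time"])
c=manip.capture("wrist"); np.savez("pics/w1.npz",**c)
cv2.imwrite("pics/w1.png",cv2.resize(c["frame"],None,fx=1.42,fy=1.42,interpolation=cv2.INTER_CUBIC))
```

```text
[518.64031961 -76.49389576 404.84404325] [2.47380459e+00 1.93608118e+00 1.45364486e-04] 0.3399108270270712 1.15
```

View pics/w1.png

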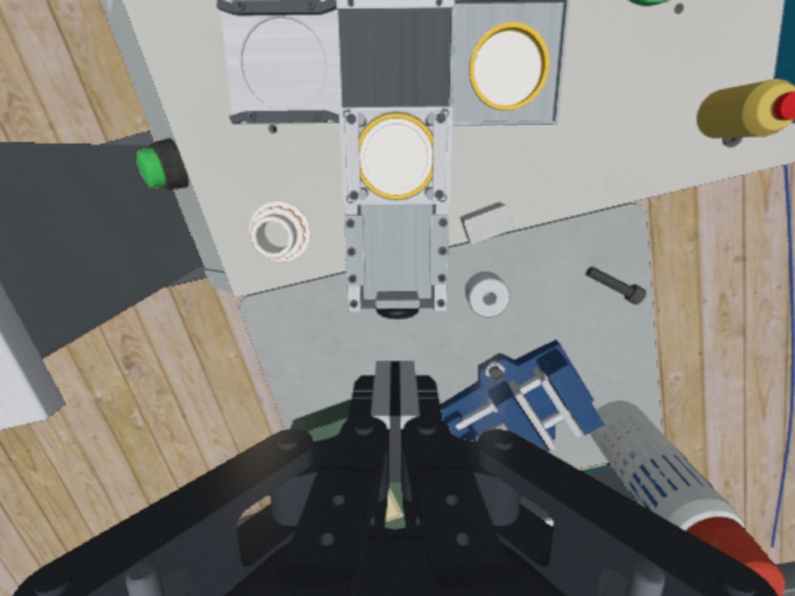

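Alignment looks right: the feeder's edges are square to the picture, and the tips at (395,385) line up with the pad at (397,312) and stack at (397,155). Now I'll refine the pose and check the heights of the vise at (520,395) and the spray can near (680,490).

Run:
```python
from h import *
c=dict(np.load("pics/w1.npz")); W=world(c)
R=cv2.Rodrigues(np.array([2.474,1.936,0]))[0]; print("tool x,y",R[:,0].round(4),R[:,1].round(4))
f=lambda p,z: ray(c,np.array(p)/1.42,z)
tc=f([(340,8),(451,8),(451,107),(340,107)],14.); print(tc.round(1))
st=f([(396,156)],50.); pk=f([(284,63)],12.); pad=f([(397,318)],36.)
print(st.round(1),pk.round(1),pad.round(1))
rl=f([(347,205),(448,205),(353,305),(439,305)],20.);print("rails",rl.round(1))
for n,(u,v) in dict(vise=(560,370),vise2=(490,370),vise3=(470,415),can=(640,450),can2=(700,530),tin=(320,430)).items(): print(n,W[int(v/1.42),int(u/1.42)].round(0))
# feeder frame map
X=(W-np.array([537.5,-2.2,0])); ex=R[:,0];ey=-R[:,1]
fx=X@ex;fy=X@ey
for a in (14,):
  mk=(abs(fy)<12)&(fx<-90)&(fx>-140)&(W[...,2]>20)&(W[...,2]<60); print("pad fx",np.percentile(fx[mk],[1,10,50]),np.percentile(W[...,2][mk],[5,95]), np.median(fy[mk]))
mk=(fx<-110)&(fx>-230)&(W[...,2]>45); print(mk.sum())
mk&=~((abs(fy)<60)&(W[...,2]>150))
print("high pts", [ (fx[mk].min(),fx[mk].max(),fy[mk].min(),fy[mk].max(),np.percentile(W[...,2][mk],[50,99]))] if mk.any() else 0)
```

```text
tool x,y [ 2.404e-01  9.707e-01 -1.000e-04] [ 9.707e-01 -2.404e-01  1.000e-04]
[[523.  102.1  14. ]
 [598.4  83.4  14. ]
 [585.4  20.6  14. ]
 [505.2  40.5  14. ]]
[[537.3  -2.9  50. ]] [[473.7  79.1  12. ]] [[ 508.1 -124.6   36. ]]
rails [[ 491.4  -29.5   20. ]
 [ 568.   -48.5   20. ]
 [ 473.6 -110.3   20. ]
 [ 543.7 -127.7   20. ]]
vise [ 627. -196.   47.]
vise2 [ 575. -197.   20.]
vise3 [ 547. -235.   24.]
can [ 674. -270.   67.]
can2 [ 673. -275.  144.]
tin [ 417. -209.   37.]
pad fx [-120.44416073 -116.4618155  -106.54402315] [22.541558   51.68845158] -0.16407202579617075
3824
high pts [(np.float64(-229.99903424988238), np.float64(-110.00170739789938), np.float64(-229.8871194689567), np.float64(16.310745454051297), array([ 97.08346855, 171.83130656]))]
```

{"api": "jog_arm", "payload": {
  "series": [
    [[1,-1,0,0,0,0,0],[1,-1,0,0.5,0,0,0],[1,-1,0,1,0,0,0],[1,-1,0,1,0,0,0],[1,-0.2,0,1,0,0,0],[1,0,0,1,0,0,0],[1,0,0,1,0,0,0],[1,0,0,1,0,0,0]]
  ]
}}

```text
time: 2.2
ee_pos: [499.3, -156.1, 274.1]
tool_rot: [2.472, 1.939, 0.0]
ft_force: [0.7, 0.1, -0.4]
gripper_width: 0.1
```

{"api": "jog_arm", "payload": {
  "series": [
    [[1,0,0,1,0,0,0],[1,0,0,1,0,0,0],[1,0,0,1,0,0,0],[1,0,0,0.6,0,0,0],[1,0,0,0,0,0,0]]
  ]
}}

```text
time: 2.82
ee_pos: [499.2, -156.2, 202.2]
tool_rot: [-2.471, -1.938, 0.001]
ft_force: [0.8, -0.1, 0.7]
gripper_width: 0.1
```

Run:
```python
from h import *
s=manip.read_state();print(s["ee_pos"],s["tool_rot"],s["ft_force"],s["time"])
c=manip.capture("wrist"); np.savez("pics/w2.npz",**c)
cv2.imwrite("pics/w2.png",c["frame"])
```

```text
[ 499.1854791  -156.22812288  202.19869655] [-2.47109531e+00 -1.93824468e+00  9.29858292e-04] [ 0.84893831 -0.11911428  0.68423143] 2.825
```

View pics/w2.png

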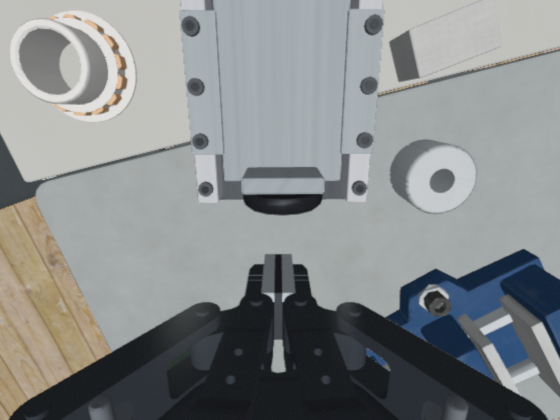

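{"api": "jog_arm", "payload": {
  "series": [
    [[1,0.6,0,0,0,0,0],[1,0.5,0,0,0,0,0],[1,0.4,0,0,0,0,0],[1,0.4,0,0,0,0,0]]
  ]
}}

```text
time: 3.38
ee_pos: [508.4, -119.1, 203.1]
tool_rot: [2.471, 1.938, -0.0]
ft_force: [-3.3, -4.9, 4.1]
gripper_width: -0.0
```

{"api": "jog_arm", "payload": {
  "series": [
    [[1,0.4,0,0,0,0,0],[1,0.4,0,0,0,0,0],[1,0.4,0,0,0,0,0],[1,0.4,0,0,0,0,0]]
  ]
}}

```text
time: 3.88
ee_pos: [515.9, -88.3, 203.0]
tool_rot: [2.472, 1.938, -0.001]
ft_force: [-4.6, -7.3, 5.0]
gripper_width: -0.0
```

{"api": "jog_arm", "payload": {
  "series": [
    [[1,0.4,0,0,0,0,0],[1,0.4,0,0,0,0,0],[1,0.3,0,0,0,0,0],[1,0,0,0,0,0,0]]
  ]
}}

```text
time: 4.38
ee_pos: [521.1, -66.9, 203.0]
tool_rot: [2.471, 1.939, -0.002]
ft_force: [-5.9, -6.8, 5.3]
gripper_width: 0.0
```

{"api": "jog_arm", "payload": {
  "series": [
    [[1,0.15,0,0,0,0,0],[1,0.1,0,0,0,0,0],[1,0,0,0,0,0,0]]
  ]
}}

```text
time: 4.75
ee_pos: [522.2, -62.3, 203.0]
tool_rot: [2.472, 1.939, -0.002]
ft_force: [-5.6, -7.7, 5.4]
gripper_width: 0.1
```

{"api": "jog_arm", "payload": {
  "series": [
    [[1,0.1,0,0,0,0,0],[1,0,0,0,0,0,0]]
  ]
}}

```text
time: 5.0
ee_pos: [522.4, -61.7, 203.0]
tool_rot: [2.471, 1.938, -0.005]
ft_force: [-11.0, -24.1, 7.9]
gripper_width: -0.2
```

{"api": "jog_arm", "payload": {
  "series": [
    [[1,0.1,0,0,0,0,0],[1,0,0,0,0,0,0]]
  ]
}}

```text
time: 5.25
ee_pos: [522.6, -61.1, 203.1]
tool_rot: [2.47, 1.936, -0.009]
ft_force: [-15.2, -40.1, 9.3]
gripper_width: -0.0
```

Run:
```python
from h import *
c=manip.capture("wrist"); np.savez("pics/w3.npz",**c)
cv2.imwrite("pics/w3.png",c["frame"])
```

```text
(no output)
```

View pics/w3.png

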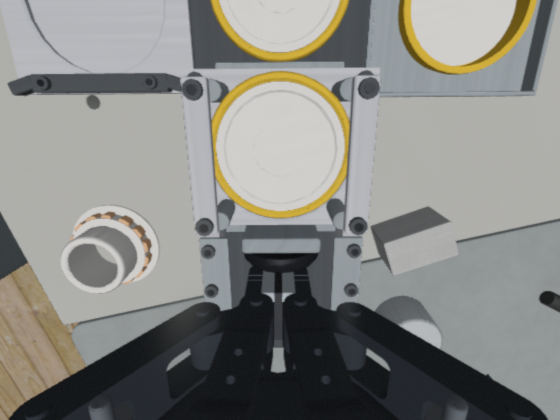

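The plunger is at its stop: force jumped from 9 to 43 N at x ≈ -61 mm as predicted, and the cap is out on the dark table at (280,10). I'll release it now.

{"api": "jog_arm", "payload": {
  "series": [
    [[1,-1,0,0,0,0,0],[1,-1,0,0,0,0,0],[1,-1,0,0,0,0,0],[1,-1,0,0,0,0,0],[1,-1,0,0,0,0,0],[1,0,0,-0.5,0,0,0],[1,0,0,-1,0,0,0],[1,0,0,-1,0,0,0]]
  ]
}}

```text
time: 6.3
ee_pos: [499.7, -154.5, 253.8]
tool_rot: [2.472, 1.939, 0.0]
ft_force: [-0.8, 0.2, 0.4]
gripper_width: 0.1
```

{"api": "jog_arm", "payload": {
  "series": [
    [[1,0,0,-1,0,0,0],[1,0,0,-1,0,0,0],[1,0,0,-1,0,0,0],[1,0,0,0,0,0,0]]
  ]
}}

```text
time: 6.8
ee_pos: [499.8, -154.7, 314.3]
tool_rot: [2.47, 1.938, 0.003]
ft_force: [0.3, -0.4, -0.2]
gripper_width: -0.1
```

Run:
```python
from h import *
s=manip.read_state();print(s["ee_pos"],s["tool_rot"],s["ft_force"],s["time"])
c=manip.capture("wrist"); np.savez("pics/w4.npz",**c)
cv2.imwrite("pics/w4.png",cv2.resize(c["frame"],None,fx=1.42,fy=1.42,interpolation=cv2.INTER_CUBIC))
```

```text
[ 499.78497003 -154.65097626  314.2991378 ] [2.46950265 1.9377498  0.00268799] [ 0.30866236 -0.43713918 -0.22135524] 6.8
```

View pics/w4.png

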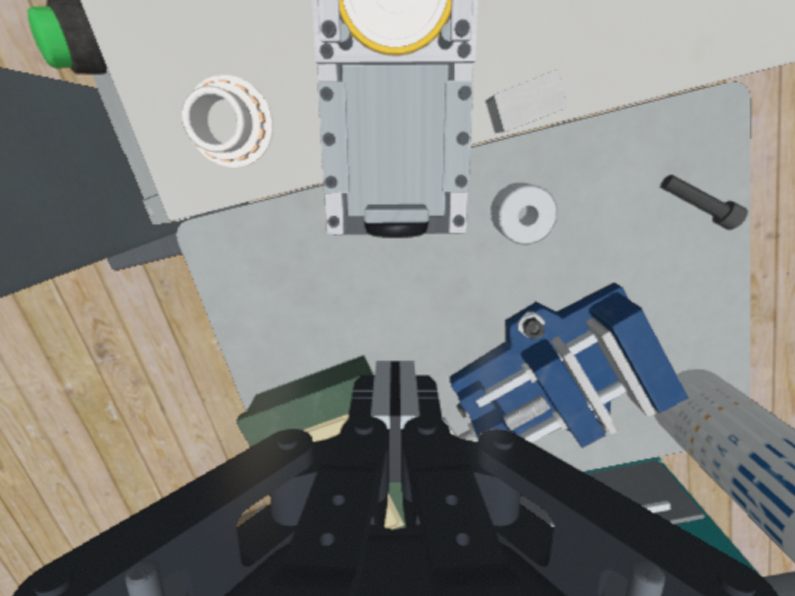

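The plunger is back home with the pad at (397,228). I'll go forward over the feeder with the tips about 80 mm above the tie bars, then look at the cap.

{"api": "jog_arm", "payload": {
  "series": [
    [[1,1,0,0,0,0,0],[1,1,0.4,0,0,0,0],[1,1,0.5,0,0,0,0],[1,1,0.5,0,0,0,0],[1,1,0.5,0,0,0,0],[1,1,0.5,0,0,0,0],[1,0.8,0.3,0,0,0,0],[1,0,0,0,0,0,0]]
  ]
}}

```text
time: 7.85
ee_pos: [584.7, -35.3, 312.3]
tool_rot: [-2.471, -1.94, 0.0]
ft_force: [0.8, 0.5, -0.4]
gripper_width: 0.5
```

Run:
```python
from h import *
s=manip.read_state();print(s["ee_pos"],s["tool_rot"],s["ft_force"],s["time"])
c=manip.capture("wrist"); np.savez("pics/w5.npz",**c)
cv2.imwrite("pics/w5.png",cv2.resize(c["frame"],None,fx=1.42,fy=1.42,interpolation=cv2.INTER_CUBIC))
```

```text
[584.71557782 -35.30437661 312.32382709] [-2.47071520e+00 -1.93989629e+00  3.95044421e-04] [ 0.81807531  0.50003938 -0.44687446] 7.85
```

View pics/w5.png

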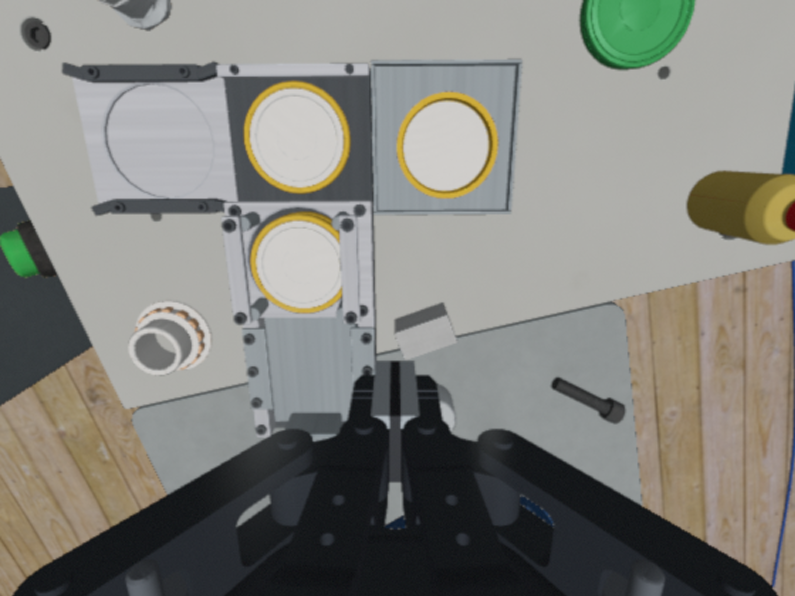

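Run:
```python
from h import *
c=dict(np.load("pics/w5.npz"));W=world(c)
ex=np.array([.2404,.9707,0]);ey=np.array([-.9707,.2404,0]);O=np.array([537.5,-2.2,0])
F=lambda p:np.round([(p-O)@ex,(p-O)@ey,p[2]],1)
f=lambda p,z: F(ray(c,np.array(p)/1.42,z))
print("cap",f((297,137),25.7),"stack top",f((298,263),38),"pocket",f((160,141),12),"rej",f((447,145),14))
print("L/R pocket",f((104,138),12),f((215,144),12)," cap L/R",f((244,137),25.7),f((350,137),25.7))
for u,v in [(297,137),(298,263),(447,145),(160,141)]: print(W[int(v/1.42),int(u/1.42)].round(1))
print("TCP",F(manip.read_state()["ee_pos"]))
```

```text
cap [65.6 -0.2 25.7] stack top [-1.2  1.  38. ] pocket [63.6 80.8 12. ] rej [ 61.8 -82.5  14. ]
L/R pocket [ 65.1 112.4  12. ] [62.1 49.7 12. ]  cap L/R [65.5 28.4 25.7] [ 65.6 -28.8  25.7]
[553.1  61.9  24.1]
[534.7  -3.3  34.8]
[632.8  38.1   5.2]
[471.8  79.9   7.6]
TCP [-21.5 -53.6 312.4]
```

The cap is at feeder (65.6, -0.2), the stack has dropped one level (top ≈ 38 mm), and the seat is at about (64.5, 81.5). I'll come down on the reject-tray side, staying above the rejected cap.

{"api": "jog_arm", "payload": {
  "series": [
    [[1,1,0,0,0,0,0],[1,1,-0.1,0,0,0,0],[1,1,-0.1,0,0,0,0],[1,1,0,0,0,0,0],[1,0.3,0,1,0,0,0],[1,0,0,1,0,0,0],[1,0,0,1,0,0,0],[1,0,0,1,0,0,0]]
  ]
}}

```text
time: 8.9
ee_pos: [600.7, 48.1, 230.6]
tool_rot: [-2.472, -1.938, 0.002]
ft_force: [0.2, -0.0, 0.3]
gripper_width: -0.1
```

{"api": "jog_arm", "payload": {
  "series": [
    [[1,0,0,1,0,0,0],[1,0,0,0.5,0,0,0],[1,0,0,0.3,0,0,0],[1,0,0,0,0,0,0],[1,0,0,0,0,0,0]]
  ]
}}

```text
time: 9.52
ee_pos: [601.1, 48.3, 197.3]
tool_rot: [2.472, 1.938, 0.001]
ft_force: [0.2, -0.5, 0.5]
gripper_width: 0.1
```

Run:
```python
from h import *
s=manip.read_state();print(s["ee_pos"],s["ft_force"],s["time"])
ex=np.array([.2404,.9707,0]);ey=np.array([-.9707,.2404,0]);O=np.array([537.5,-2.2,0]);p=s["ee_pos"]
print((p-O)@ex,(p-O)@ey)
for n in("wrist","side","scene"):
    c=manip.capture(n); np.savez(f"pics/{n}6.npz",**c)
    im=c["frame"]
    if n!="wrist":
        u,v=proj(c,[553,60,20]).astype(int); im=im[max(0,v-60):v+60,max(0,u-80):u+80]; im=cv2.resize(im,None,fx=5,fy=5,interpolation=cv2.INTER_CUBIC)
    cv2.imwrite(f"pics/{n}6.png",im)
```

```text
[601.12460002  48.25480377 197.31926138] [ 0.22262882 -0.45023319  0.46081511] 9.525
64.27183186632708 -49.631064412087866
```

View pics/wrist6.png

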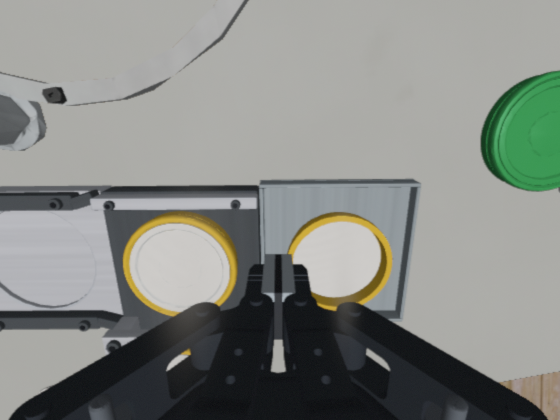

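View pics/side6.png

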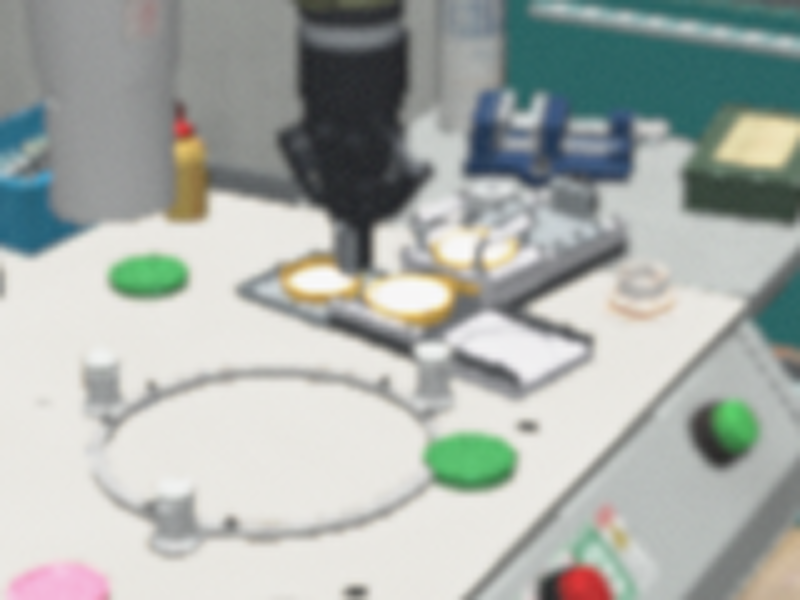

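View pics/scene6.png

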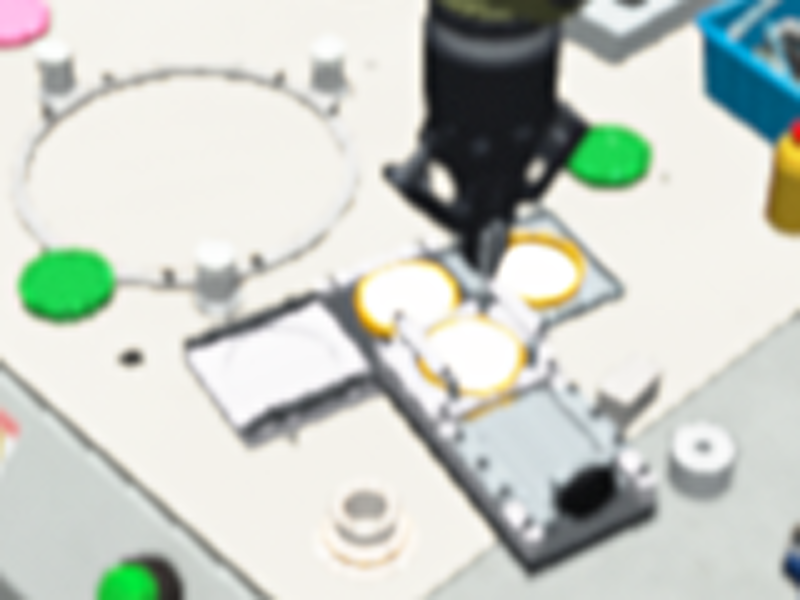

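All views agree: the fingertips stand between the two caps, clear of both, and the plunger is home. I'll lower 6.8 mm and nudge gently.

{"api": "jog_arm", "payload": {
  "series": [
    [[1,0,0,0.2,0,0,0],[1,0,0,0.14,0,0,0],[1,0,0,0,0,0,0],[1,0,-0.2,0,0,0,0],[1,0,-0.2,0,0,0,0],[1,0,0,0,0,0,0]]
  ]
}}

```text
time: 10.42
ee_pos: [593.0, 50.2, 190.0]
tool_rot: [2.472, 1.939, -0.0]
ft_force: [-0.1, 0.3, 0.4]
gripper_width: 0.0
```

{"api": "jog_arm", "payload": {
  "series": [
    [[1,0,-0.3,0,0,0,0],[1,0,-0.3,0,0,0,0],[1,0,-0.3,0,0,0,0],[1,0,-0.3,0,0,0,0],[1,0,-0.3,0,0,0,0],[1,0,0,0,0,0,0]]
  ]
}}

```text
time: 11.18
ee_pos: [563.7, 57.4, 189.9]
tool_rot: [-2.472, -1.939, 0.0]
ft_force: [0.3, 0.3, 0.1]
gripper_width: -0.2
```

```bash
cat >> h.py <<'E'
ex=np.array([.2404,.9707,0]);ey=np.array([-.9707,.2404,0]);O=np.array([537.5,-2.2,0])
F=lambda p:np.round([(p-O)@ex,(p-O)@ey,p[2]],1)
E
python3 - <<'E'
from h import *
s=manip.read_state();print(F(s["ee_pos"]),s["ft_force"],s["time"])
c=manip.capture("wrist"); np.savez(f"pics/w7.npz",**c)
cv2.imwrite(f"pics/w7.png",cv2.resize(c["frame"],None,fx=1.42,fy=1.42,interpolation=cv2.INTER_CUBIC))
E
```

```text
[ 64.2 -11.1 189.9] [0.25119287 0.29349552 0.12155825] 11.175
```

View pics/w7.png

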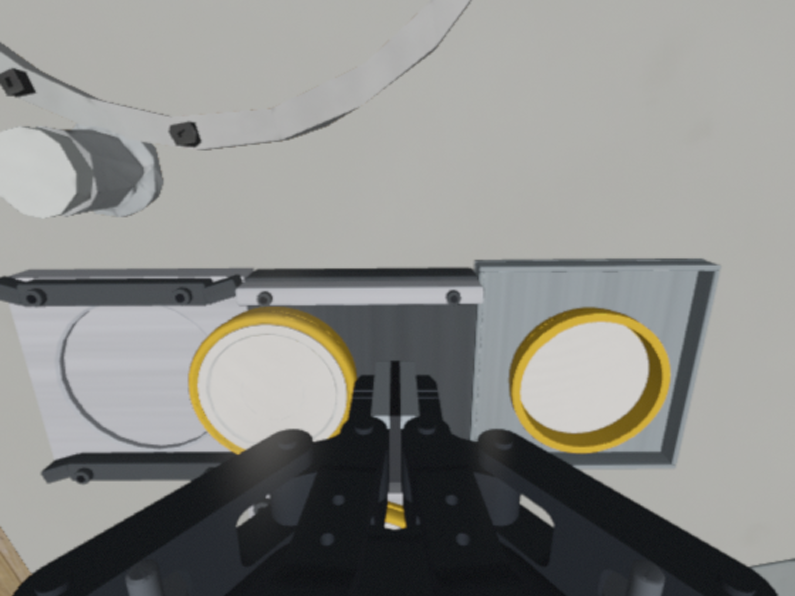

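Run:
```python
from h import *
c=dict(np.load("pics/w7.npz"))
f=lambda p,z: F(ray(c,np.array(p)/1.42,z))
print("cap edges",f((190,382),25.7),f((352,380),25.7),"ctr",f((270,382),25.7),"pocket",f((62,375),12))
print("tool tip faces",f((374,390),17.3),f((416,390),17.3))
```

```text
cap edges [70.2 57.7 25.7] [71.1  3.7 25.7] ctr [70.3 31.1 25.7] pocket [ 65.4 111.3  12. ]
tool tip faces [62.5 -3.1 17.3] [ 62.5 -18.1  17.3]
```

{"api": "jog_arm", "payload": {
  "series": [
    [[1,0,-0.3,0,0,0,0],[1,0,-0.3,0,0,0,0],[1,0,-0.3,0,0,0,0],[1,0,-0.3,0,0,0,0],[1,0,-0.3,0,0,0,0],[1,0,-0.3,0,0,0,0],[1,0,-0.2,0,0,0,0],[1,0,0,0,0,0,0]]
  ]
}}

```text
time: 12.22
ee_pos: [525.0, 66.9, 189.9]
tool_rot: [-2.472, -1.939, 0.0]
ft_force: [-0.6, -0.3, 0.4]
gripper_width: -0.1
```

Run:
```python
from h import *
s=manip.read_state();print(F(s["ee_pos"]),s["ft_force"],s["time"])
c=manip.capture("wrist"); np.savez(f"pics/w8.npz",**c)
cv2.imwrite(f"pics/w8.png",cv2.resize(c["frame"],None,fx=1.42,fy=1.42,interpolation=cv2.INTER_CUBIC))
```

```text
[ 64.1  28.7 189.9] [-0.63002079 -0.26844599  0.40366366] 12.225
```

View pics/w8.png

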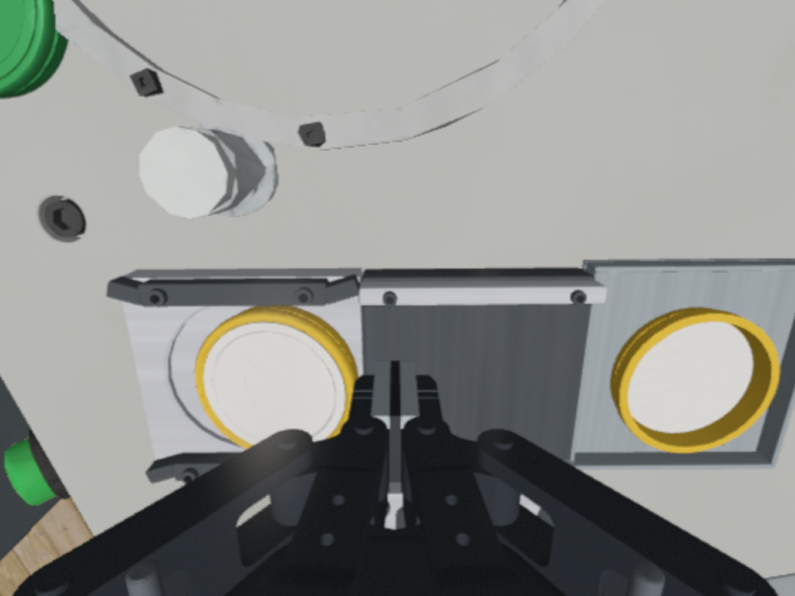

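The cap is between the guide walls with its left edge at x ≈ 197 px against the pocket rim at 170 px, roughly 13 mm to go. I'll continue slowly.

{"api": "jog_arm", "payload": {
  "series": [
    [[1,0,-0.15,0,0,0,0],[1,0,-0.15,0,0,0,0],[1,0,-0.1,0,0,0,0],[1,0,-0.1,0,0,0,0],[1,0,-0.05,0,0,0,0],[1,0,0,0,0,0,0]]
  ]
}}

```text
time: 13.02
ee_pos: [514.5, 69.5, 189.9]
tool_rot: [-2.472, -1.939, 0.0]
ft_force: [0.6, -0.6, -0.2]
gripper_width: -0.0
```

Run:
```python
from h import *
s=manip.read_state();print(F(s["ee_pos"]),s["ft_force"],s["time"])
c=manip.capture("wrist"); np.savez(f"pics/w9.npz",**c)
cv2.imwrite(f"pics/w9.png",cv2.resize(c["frame"],None,fx=1.42,fy=1.42,interpolation=cv2.INTER_CUBIC))
W=world(c); print(F(W[int(390/1.42),int(270/1.42)]))
```

```text
[ 64.   39.6 189.9] [ 0.60078557 -0.60300349 -0.18648762] 13.025
[64.  83.9 19.5]
```

View pics/w9.png

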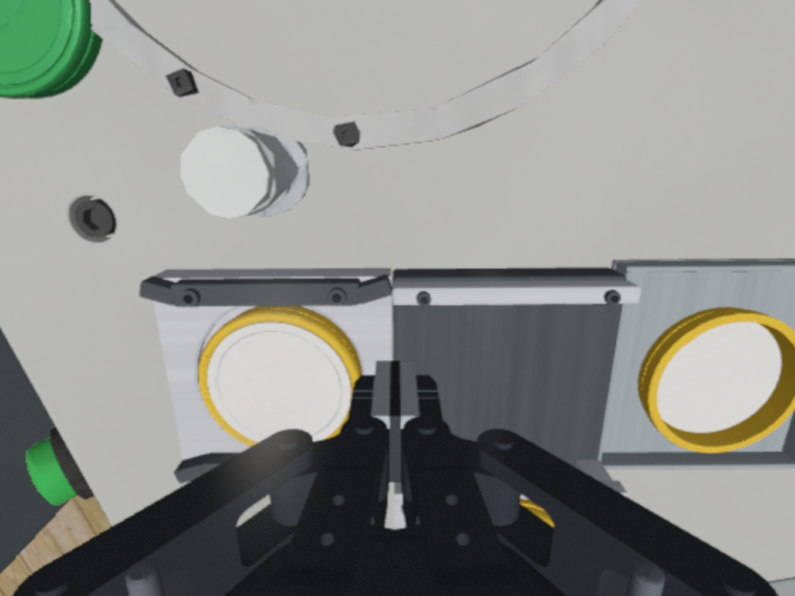

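```bash
cat > pl.py <<'E'
from h import *
import sys
def plane(name,u0,v0,u1,v1):
    c=dict(np.load(name));W=world(c)[int(v0/1.42):int(v1/1.42),int(u0/1.42):int(u1/1.42)].reshape(-1,3)
    P=np.array([(W-O)@ex,(W-O)@ey,W[:,2]]).T
    P=P[abs(P[:,2]-np.median(P[:,2]))<4]
    A=np.c_[P[:,:2]-P[:,:2].mean(0),np.ones(len(P))]
    k=np.linalg.lstsq(A,P[:,2],rcond=None)[0]; print(name,"slopes",k[:2].round(3),"z",k[2].round(2),"at",P[:,:2].mean(0).round(1))
E
python3 - <<'E'
from pl import *
plane("pics/w7.npz",230,350,310,425);plane("pics/w8.npz",235,350,315,425);plane("pics/w9.npz",240,350,320,425)
plane("pics/w8.npz",400,320,560,450);plane("pics/w9.npz",430,320,590,450)
E
```

```text
pics/w7.npz slopes [-0.005 -0.007] z 22.85 at [66.9 32.7]
pics/w8.npz slopes [ 0.016 -0.115] z 20.63 at [65.6 71.5]
pics/w9.npz slopes [ 0.041 -0.053] z 19.2 at [64.7 80.7]
pics/w8.npz slopes [0.002 0.001] z 12.78 at [66.2 -5.4]
pics/w9.npz slopes [0.    0.001] z 12.78 at [64.4 -3.2]
```

The cap is still tilted about 0.06 rad, with the near edge on the rim. It needs another 1–2 mm.

{"api": "jog_arm", "payload": {
  "series": [
    [[1,0,-0.05,0,0,0,0],[1,0,-0.05,0,0,0,0],[1,0,0,0,0,0,0]]
  ]
}}

```text
time: 13.45
ee_pos: [512.5, 69.9, 189.9]
tool_rot: [-2.472, -1.938, 0.0]
ft_force: [0.6, 0.6, 0.7]
gripper_width: 0.0
```

Run:
```python
from pl import *
s=manip.read_state();print(F(s["ee_pos"]),s["ft_force"],s["time"])
c=manip.capture("wrist"); np.savez(f"pics/w10.npz",**c)
plane("pics/w10.npz",245,350,325,425)
cv2.imwrite(f"pics/w10.png",cv2.resize(c["frame"],None,fx=1.42,fy=1.42,interpolation=cv2.INTER_CUBIC))
```

```text
[ 64.   41.6 189.9] [0.57139877 0.61261067 0.68593116] 13.45
pics/w10.npz slopes [ 0.007 -0.001] z 17.33 at [63.7 81.8]
```

View pics/w10.png

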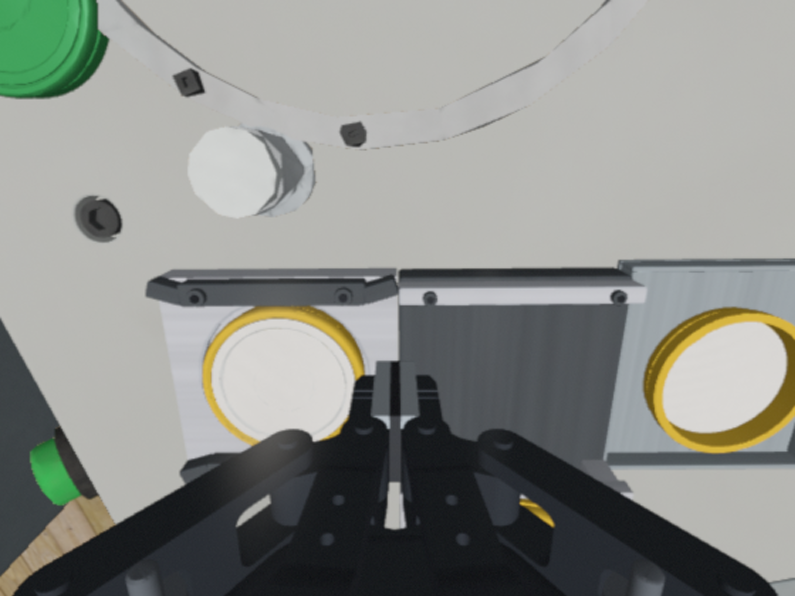

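The cap has dropped and lies flat: slopes under 0.01, and its top is 5.5 mm lower than on the table, which is exactly 14 − 8.5. I'll back off and rise, then check.

{"api": "jog_arm", "payload": {
  "series": [
    [[1,0,0.2,0,0,0,0],[1,0,0.5,0,0,0,0],[1,0,0.5,-0.5,0,0,0],[1,0,0,-1,0,0,0],[1,0,0,-1,0,0,0],[1,0,0,-1,0,0,0],[1,-0.5,0,-1,0,0,0],[1,-1,0,-1,0,0,0]]
  ]
}}

```text
time: 14.5
ee_pos: [529.1, 34.9, 301.3]
tool_rot: [2.471, 1.939, 0.001]
ft_force: [-0.1, -0.6, 0.4]
gripper_width: 0.1
```

{"api": "jog_arm", "payload": {
  "series": [
    [[1,-1,0,-1,0,0,0],[1,-1,0,-1,0,0,0],[1,-1,0,-1,0,0,0],[1,-1,0,-0.5,0,0,0],[1,-1,0,0,0,0,0],[1,-1,0,0,0,0,0],[1,0,0,0,0,0,0],[1,0,0,0,0,0,0]]
  ]
}}

```text
time: 15.5
ee_pos: [500.4, -81.2, 370.3]
tool_rot: [2.472, 1.938, 0.001]
ft_force: [0.1, 0.6, -0.5]
gripper_width: -0.2
```

Run:
```python
from h import *
s=manip.read_state();print(F(s["ee_pos"]),s["ft_force"],s["time"])
c=manip.capture("wrist"); np.savez(f"pics/w11.npz",**c)
cv2.imwrite(f"pics/w11.png",cv2.resize(c["frame"],None,fx=1.42,fy=1.42,interpolation=cv2.INTER_CUBIC))
```

```text
[-85.6  17.  370.3] [ 0.0771801   0.6050418  -0.51994762] 15.5
```

View pics/w11.png

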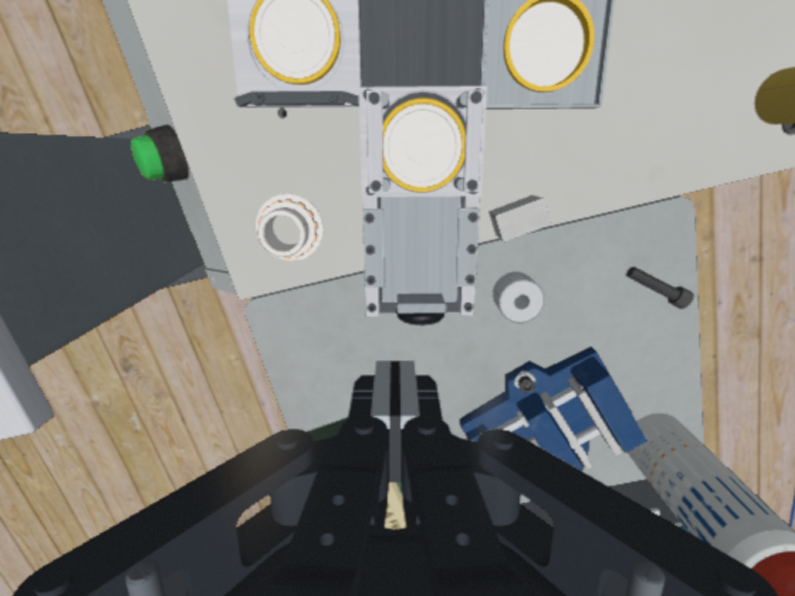

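Run:
```python
from pl import *
c=dict(np.load("pics/w11.npz"))
f=lambda p,z: F(ray(c,np.array(p)/1.42,z))
print("cap",f((294,38),20.2),"stack",f((424,146),38),"pad",f((421,318),36))
plane("pics/w11.npz",265,10,322,65);plane("pics/w11.npz",395,115,450,175);plane("pics/w11.npz",380,10,470,75)
manip.sign_off()
```

```text
cap [61.5 81.3 20.2] stack [-3.3 -1.1 38. ] pad [-121.6   -1.6   36. ]
pics/w11.npz slopes [-0.006  0.   ] z 17.34 at [63.1 83.2]
pics/w11.npz slopes [0.001 0.003] z 34.49 at [-1.8  0.6]
pics/w11.npz slopes [-0.004 -0.   ] z 12.81 at [61.3 -0.8]
the job is handed in; nothing more can be done
```

I pressed the plunger once to its stop, let it spring back, and nudged the dispensed cap into the pick-up nest with shut fingertips. The job was handed in at about 15.5 s of the 64 s allowed.

- **Press:** the force jumped from about 9 N to 43 N at the expected full travel, and the cap came out onto the outlet table.
- **Cap in the nest:** it lies flat, with slopes under 0.01 rad. Its top is 5.5 mm lower than when it stood on the table, the drop expected for a seated cap. The last picture puts its centre at feeder (61.5, 81.3) mm, against an expected seat of about (65, 82). The whole picture reads about 2–3 mm low in x: the stack reads -3.3 mm instead of 0. Against the stack, the cap is about 0.2 mm from the seat in x and 0.4 mm in y.
- **Feeder:** the plunger pad is home (about -121.6 mm read, -120 mm expected), and the stack is one cap lower with both remaining caps in it. I confirmed that drop only from the stack's top height: its picture position was consistent with 38 mm, and depth gave 34.5 mm, reading low as elsewhere.
- **Surroundings:** the arm ended clear of everything with about zero wrist force. The spout, nut, gauge block and rejected cap look untouched by eye. I did not measure their positions again at the end, and the oiler, tape and tin are not or barely in the last picture.
- **Disagreement:** depth readings came out about 1–3 mm low throughout, so I judged heights by differences rather than absolute values.

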